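# Dial the combination and open the slide lockbox

## Robot

A 6-joint arm with a two-finger parallel gripper is mounted at the origin on a cart in front of the work surface, level with it; the furniture and walls round the work are solid. World frame = base frame: x ahead of the robot, y to its left, z up, the work surface at z = 0. Lengths are in mm, angles in rad, forces in N, time in s.
With the tool pointing down it reaches from about 300 to 825 mm from the base axis. Payload 5.4 kg.
Tool frame: the origin (TCP) lies midway between the tips of the shut fingers; the grasp point (between the pads) lies 19 mm behind it; z points along the fingers, y is the line along which they close (so a half turn about z gives the same grasp; the last joint's range is limited). The gripper opens to 92 mm and grips with 3 to 60 N. Pads are 20 mm wide; open, the fingers measure 128 mm over their backs; the gripper's body (75 mm by 189 mm) begins 69 mm behind the grasp point.
Start: joints at [1.028, 0.158, 1.597, -0, 1.386, -0.21], TCP at [187.856, 543.43, 214.601] pointing down, gripper open.
Joint ranges: [-2.91, 2.91], [-0.94, 2.29], [0.18, 2.7], [-1.29, 4.43], [0.17, 2.64], [-3, 3]. Speed limits (rad/s): [2.57, 2.57, 3.14, 3.14, 3.14, 3.14].

## Interface

Orientations are given as a rotation vector (axis times angle).
In Python, from bench import bot gives the robot as it stands. The module is installed in compiled form; this text tells all that it offers.
- The arm moves only by the tool send_rows, never from a script. Its argument "rows" is a list of rows, each a list of 3 entries, a list of its own where there are three numbers: the shift along the tool's x, y, z in m, then the turn about the tool's z in degrees, then the finger opening in m, from 0 to 0.0919. A call has 1 to 10 rows; each row shifts and turns the commanded pose from where the row before left it, along the tool's axes as they then stand; what a row does not reach is not made up. A row lasts 1/8 s, in which the tool goes at most 62.5 mm and 10.7 degrees, less where a joint would pass 70% of its speed; a pose out of reach is approached as far as the arm can. A call is refused whole if a number of a shift passes 0.0625 or a number of a turn 10.7, either way. A call with a gripper value outside its range is refused whole. The fingers move at their own pace and stop on an object; the grip force is fixed at half the most. Time passes only in rows, so rows that do not move let the fingers close. It gives the time, the measured TCP pose, the force, the opening and the grip force at its end, in the units of the state.
- bot.read_state(): the state, without advancing time (a new reading comes with each control period).
- bot.capture(name): name is "scene" or "top" or "wrist"; returns the picture (384x512x3 uint8, red, green, blue); there is no depth.
- bot.calibration(name): a dict with "fov_y" (degrees; the focal length in pixels is half the picture's height over the tangent of half this angle, whatever the lens; pixels are square), "cx", "cy" (the principal point, pixels), "T" (4x4, takes a point from camera to world coordinates). Camera axes: x right, y up, looking along -z (the intrinsics and any distortion apply to the point x, -y, -z); pixel columns grow to the right and rows downward; lengths in mm; the calibration is good to about 2 mm. A picture is of the moment at which its call begins: read the wrist's pose just before it. calibration takes no time and is no camera call; for the wrist camera it gives the pose at the moment of the call.
- bot.close_job(): hands the job in; it is judged then, once.
The state is a dict: "t": time; "qpos": joint angles; "joint_velocities": joint speeds; "joint_efforts": joint torques, N m; "tool_pos": TCP position; "tcp_rot": TCP orientation; "contact_force": force on the tool from outside, world axes, zero at the start; "moment": the same for the moment, N m; "grip_width": finger opening in mm; "finger_force": force on a finger pad.
Only numpy, scipy, OpenCV 4.12 (cv2) and the standard library are available. Lean on these libraries where they do the work, as an engineer would, in place of code of your own. Each camera call takes 0.05 s, during which the arm holds its last target. There are 200 camera calls.

## Task

Unlock the grey lockbox: take the dial on its deck, turn it right (clockwise) to 8 and pause there, turn it left to 92 and pause there, then turn it right again, past 8, until you feel the torque rise as the bolt comes firmly home against its stop, and hold it there a moment without forcing the lock. Then let go of the dial, slide the cover fully open by its handle and leave the things around the box where they stand.

Things in the scene. Friction and masses are not known exactly. Their poses are not given: they have to be found in the camera images.
- lockbox: Grey metal lockbox, 140 mm (x) by 272 mm (y), 102 mm high, fixed, on four 12 mm feet. Origin: at its middle, on the bench; z up. Its +y half is a closed flat deck, 102 mm above the bench, carrying the dial; its -y half is an open well with slides in it, shut by a sliding cover. A steel bolt with guides lies between dial and cover at y = +14 mm, rising 20 mm above the deck.
- dial_grip (a point): Dial: round black skirt 58 mm across, its top 10 mm above the deck, with an upright black bar grip on it, about 50 mm long, 12 mm thick, 10 to 39 mm above the deck. Point: on the dial's vertical axis (83 mm to +y of the lockbox origin), 24 mm above the deck. x axis: along the bar to its pointed end with the white line (the pointer), turning with the dial; z up.
- dial (a joint): Angle of the dial, rad, clockwise (right) positive, 0 = pointer at zero; one number = 0.0628 rad (8 is +0.503, 92 is -0.503). Range -1.6 to 2.2; starts within 0.3 of zero; stays where left (friction 0.03 N m). Turned right past 8 it takes up the bolt at an unmarked angle that differs each time, 0.67 to 1.05 rad.
- bolt (a joint): Travel of the bolt, an 8 mm steel rod, along the lockbox's -x, m: 0 = thrown through the cover's steel eye, cover locked; 0.016 = fully drawn at its stop, cover free. Once taken up, the dial draws it over 0.32 rad against 0.08 N m more, then at the stop the torque rises steeply (2.5 N m per rad). It stays drawn when the dial is let go or turned back.
- strain (a joint): How far the lock's internal stop is strained by the dial, rad, 2.5 N m per rad: 0 unloaded, about 0.03 while the bolt is being drawn; firmly home against the stop is 0.05 to 0.12 (0.125 to 0.3 N m on the lock, felt on the dial on top of its own friction). Above 0.12 the lock counts as forced. Falls back when the dial is let go.
- cover_grip (a point): Handle of the aluminium sliding cover (122 x 130 mm): an upright bar 60 mm long along the lockbox's x, 12 mm thick, rising from 12 to 36 mm above deck height. Point: on the handle's middle, 22 mm above deck height, 69 mm to -y of the lockbox origin when shut; axes as the lockbox's.
- cover (a joint): Travel of the cover along the lockbox's -y (away from the dial), m: 0 shut, 0.090 fully open at its stop. Slides with about 2.5 N friction and stays where it is left.
- timer: White lab timer, 66 x 66 x 18 mm, loose to the left of the box. Origin: middle of the underside. Bystander.
- oil_bottle: Small dropper bottle, 25 mm across, 80 mm high, loose to the left of the box. Origin: middle of the underside. Bystander.
- reagent_bottle: Dropper bottle, 46 mm across, 141 mm high, standing to the right of the box. Origin: middle of the underside. Bystander.
- dial_zero (a point): Small radial steel rib, 12 x 4 mm, 3 mm high, on the deck 55 mm to the lockbox's +x of the dial axis, just outside the dark graduated plate (94 mm across, fixed) under the dial: it marks zero. One turn = 100 numbers, growing clockwise seen from above; 20 white ticks, long ones every 10, short ones every 5.

How it is judged:
By the outcome, as a careful person would: the job done as asked, in the order asked, and still so for the second after the job is handed in, with the robot touching nothing.
It also fails if it takes over 72 s, if anything falls off the work surface, if the arm or the gripper's body presses on something with over 40 N, if the wrist force passes 120 N, or if a joint passes its speed limit or range.

## Working session

There is one attempt and no reset: what is moved stays moved. The work goes in short steps, Python scripts to look and compute and a tool call to move; the robot and the scene stay as the last step left them, time stands still between calls to the robot, and variables do not carry over. Pictures are saved under pics/ and viewed, at most 10 in all, crops included, and the job is handed in when it is done.

Besides the shell and the picture viewer there is one more tool, called after "Emit:" as name(argument=value, ...), one argument or row to a line, values as JSON. send_rows: Moves the arm, as the interface text tells. Its arguments: {"type":"object","properties":{"rows":{"type":"array","items":{"type":"array"}}},"required":["rows"]}

```bash
mkdir -p pics; python3 - <<'E'
from bench import bot
import cv2,numpy as np
s=bot.read_state();print(s)
for n in("scene","top"):
    c=bot.calibration(n);print(n,c)
    cv2.imwrite(f"pics/{n}0.png",cv2.resize(bot.capture(n)[:,:,::-1],(800,600),interpolation=cv2.INTER_CUBIC))
E
```

```text
{'t': 0.0, 'qpos': array([ 1.02790885e+00,  1.59073700e-01,  1.59819375e+00, -2.99552401e-05,
        1.38617898e+00, -2.10070538e-01]), 'joint_velocities': array([ 0.00022312, -0.00113215,  0.00110743,  0.00125685,  0.00149106,
       -0.00081954]), 'joint_efforts': array([-1.49049381e-03, -3.85556316e+01, -3.22113740e+01,  7.01172114e-02,
        3.76239396e-02, -1.01155697e-04]), 'tool_pos': array([187.54732529, 542.90885353, 213.62433681]), 'tcp_rot': array([-5.20261028e-01, -3.09754995e+00,  2.72439623e-03]), 'contact_force': array([-1.01712589,  0.1541038 , -0.06585971]), 'moment': array([ 0.01192655,  0.06212805, -0.03269312]), 'finger_force': 0.0, 'grip_width': 91.86587817267586}
scene {'fov_y': 47.72149351233053, 'cx': 254.81514409178575, 'cy': 191.28039100493845, 'T': array([[-6.66004786e-01, -6.07791654e-01,  4.32466102e-01,
         1.12773570e+03],
       [ 7.45791827e-01, -5.54384311e-01,  3.69394891e-01,
         4.44918605e+02],
       [ 1.52372905e-02,  5.68548450e-01,  8.22508653e-01,
         1.25233955e+03],
       [ 0.00000000e+00,  0.00000000e+00,  0.00000000e+00,
         1.00000000e+00]])}
top {'fov_y': 54.7467767389031, 'cx': 252.52340998254286, 'cy': 184.51286294605563, 'T': array([[-1.84184618e-02,  9.86548393e-01, -1.62428532e-01,
         3.73823579e+02],
       [-9.99827938e-01, -1.85317613e-02,  8.17672406e-04,
        -8.76872532e+01],
       [-2.20341339e-03,  1.62415644e-01,  9.86719972e-01,
         1.07331998e+03],
       [ 0.00000000e+00,  0.00000000e+00,  0.00000000e+00,
         1.00000000e+00]])}
```

View pics/top0.png

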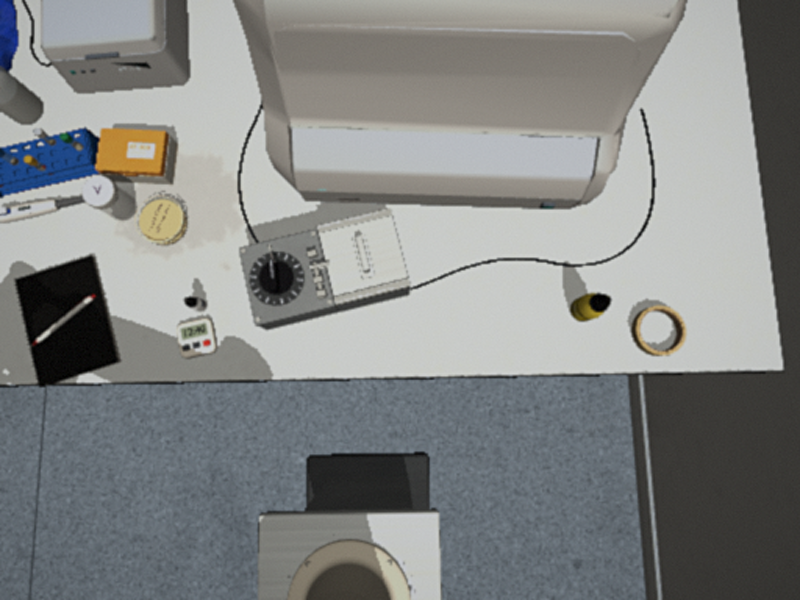

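View pics/scene0.png

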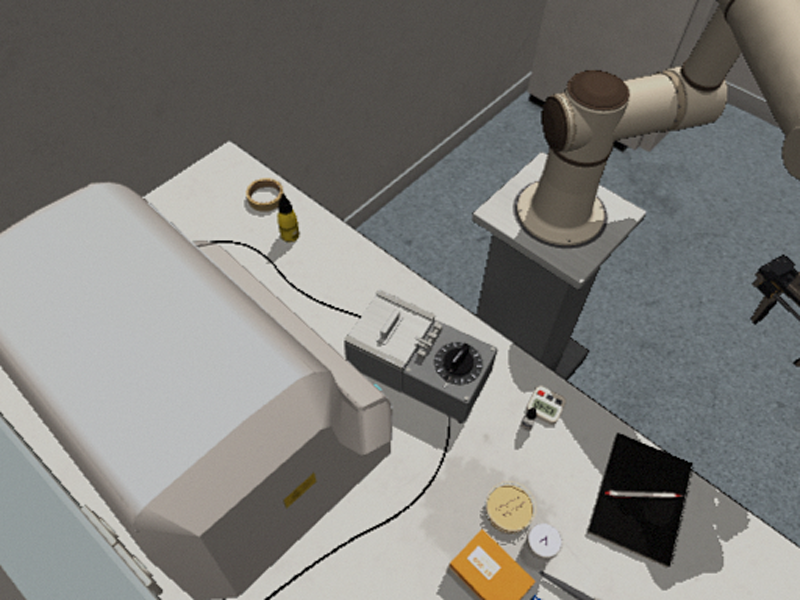

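The top picture (800x600) shows the box: dial centre at about (277,278), pointer up at (270,258), and cover handle at about (362,254). The timer is at (197,336) and the oil bottle at (193,300), both to the left. The yellow bottle is at (590,305), and a big machine stands behind the box. The scene view agrees with this layout.

```bash
cat > h.py <<'E'
from bench import bot
import cv2,numpy as np
def px2w(c,u,v,z):
    f=192/np.tan(np.radians(c["fov_y"]/2)); T=c["T"]
    d=T[:3,:3]@np.array([(u-c["cx"])/f,-(v-c["cy"])/f,-1]); o=T[:3,3]
    return o+d*(z-o[2])/d[2]
def w2px(c,p):
    f=192/np.tan(np.radians(c["fov_y"]/2)); T=c["T"]
    q=T[:3,:3].T@(np.asarray(p)-T[:3,3]); return c["cx"]-f*q[0]/q[2], c["cy"]+f*q[1]/q[2]
E
python3 - <<'E'
from h import *
c=bot.calibration("top")
k=1.5625
for n,u,v,z in(("dial skirt",277,278,112),("handle",362,254,130),("c1",410,290,102),("c2",257,325,102),("c3",241,248,102),("c4",391,209,102),("timer",197,336,18),("oil",188,301,80),("mach",300,195,0),("mach100",300,195,100)):
    print(n,px2w(c,u/k,v/k,z).round())
im=cv2.imread("pics/top0.png")[195:340,180:425]
cv2.imwrite("pics/crop.png",cv2.resize(im,None,fx=3.2,fy=3.2,interpolation=cv2.INTER_CUBIC))
E
```

```text
dial skirt [553. 110. 112.]
handle [588. -35. 130.]
c1 [ 530. -115.  102.]
c2 [476. 144. 102.]
c3 [609. 174. 102.]
c4 [673. -85. 102.]
timer [466. 273.  18.]
oil [522. 270.  80.]
mach [736.  90.   0.]
mach100 [703.  74. 100.]
```

View pics/crop.png

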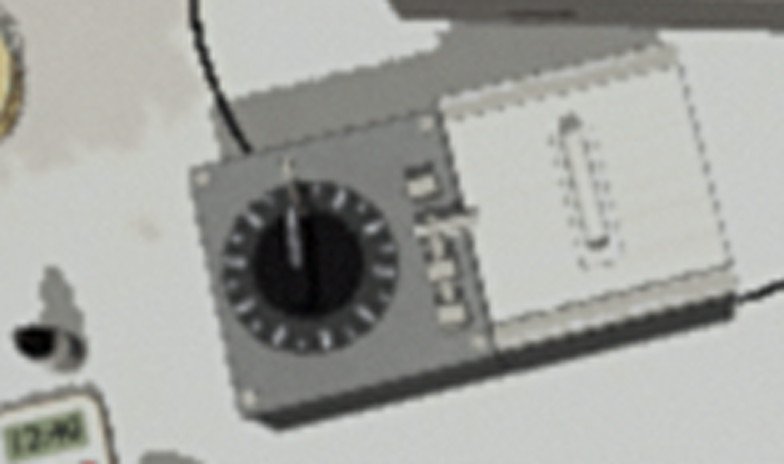

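The crop shows the dial centred at about (308,265) with the pointer line running up to (292,205), close to the zero rib at (290,168). The handle bar runs from (570,125) to (598,245). Box yaw is about +12.5°, dial axis about (554,110), handle about (587,-37). The sizes agree with those given, so I'll approach above the dial.

Emit:
send_rows(
  rows=[
    [[-0.0487,-0.029,-0.006],0,0.05],
    [[-0.0487,-0.029,-0.006],0,0.05],
    [[-0.0487,-0.029,-0.006],0,0.05],
    [[-0.0487,-0.029,-0.006],0,0.05],
    [[-0.0487,-0.029,-0.006],0,0.05],
    [[-0.0487,-0.029,-0.006],0,0.05],
    [[-0.0487,-0.029,-0.006],0,0.05],
    [[-0.0487,-0.029,-0.006],0,0.05],
    [[-0.0487,-0.029,-0.006],0,0.05],
    [[-0.0487,-0.029,-0.006],0,0.05],
  ],
)

```text
t: 1.35
tool_pos: [554.1, 108.7, 274.4]
tcp_rot: [-0.521, -3.098, -0.0]
contact_force: [0.3, 0.5, -0.5]
grip_width: 50.3
finger_force: 0.0
```

Emit:
send_rows(
  rows=[
    [[0,0,0],-10,0.05],
    [[0,0,0],-10,0.05],
    [[0,0,0],-10,0.05],
    [[0,0,0],0,0.05],
  ],
)

```text
t: 1.85
tool_pos: [553.1, 110.2, 274.1]
tcp_rot: [0.296, -3.127, -0.0]
contact_force: [0.7, 0.2, 0.8]
grip_width: 50.2
finger_force: 0.0
```

```bash
python3 - <<'E'
from h import *
s=bot.read_state();c=bot.calibration("wrist");print({k:np.round(v,3) for k,v in s.items()},c)
im=bot.capture("wrist")[:,:,::-1];cv2.imwrite("pics/w1n.png",im)
cv2.imwrite("pics/w1.png",cv2.resize(im,(800,600),interpolation=cv2.INTER_CUBIC))
E
```

```text
{'t': np.float64(1.85), 'qpos': array([-0.018,  0.097,  1.548,  0.   ,  1.498, -1.777]), 'joint_velocities': array([ 0.004, -0.003, -0.001, -0.001,  0.   ,  0.061]), 'joint_efforts': array([ -0.084, -36.872, -33.049,  -0.043,   0.07 ,  -0.611]), 'tool_pos': array([553.14 , 110.21 , 274.051]), 'tcp_rot': array([ 0.296, -3.127, -0.   ]), 'contact_force': array([0.707, 0.206, 0.758]), 'moment': array([0.04 , 0.034, 0.019]), 'finger_force': np.float64(0.0), 'grip_width': np.float64(50.151)} {'fov_y': 60.812610852418565, 'cx': 254.9096809291717, 'cy': 194.09702660206872, 'T': array([[-1.87658590e-01, -9.44019290e-01, -2.71315009e-01,
         4.77124547e+02],
       [ 9.82233780e-01, -1.80068474e-01, -5.28407697e-02,
         9.52965440e+01],
       [ 1.02742624e-03, -2.76410791e-01,  9.61039031e-01,
         4.43891035e+02],
       [ 0.00000000e+00,  0.00000000e+00,  0.00000000e+00,
         1.00000000e+00]])}
```

View pics/w1.png

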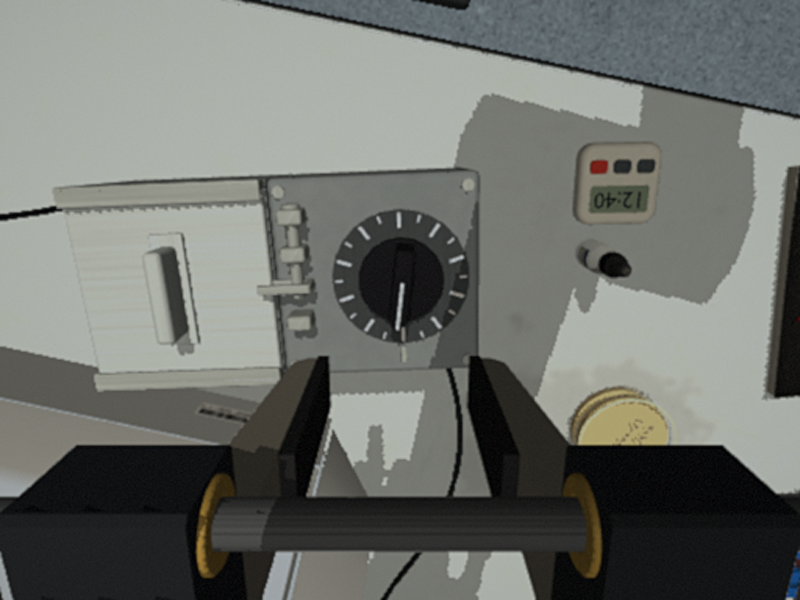

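The wrist view shows the plate centred at about (401,276), the zero rib at (403,345), the pointer line from (402,285) to (400,328) on the bar top, and the handle top from (152,250) to (168,343).

```bash
python3 - <<'E'
from h import *
T=np.array([[-1.87658590e-01,-9.44019290e-01,-2.71315009e-01,4.77124547e+02],[9.82233780e-01,-1.80068474e-01,-5.28407697e-02,9.52965440e+01],[1.02742624e-03,-2.76410791e-01,9.61039031e-01,4.43891035e+02],[0,0,0,1]])
c=dict(fov_y=60.812610852418565,cx=254.9096809291717,cy=194.09702660206872,T=T)
k=1.5625;P={}
for n,u,v,z in(("plate",401,276,102),("plateL",333,278,102),("plateR",468,277,102),("rib",403,345,105),("lin0",402,285,141),("lin1",400,328,141),("bar_far",404,247,141),("c_tr",478,170,102),("c_tl",268,178,102),("h0",151,249,138),("h1",168,343,138),("hr0",164,247,138),("hr1",184,337,138)):
    P[n]=px2w(c,u/k,v/k,z);print(n,P[n].round(1))
a=lambda p,q:np.degrees(np.arctan2(*(P[q]-P[p])[[1,0]]))
print("yaw rib",a("plate","rib"),"edge",a("c_tl","c_tr")-90,"line",a("lin0","lin1"),"bar",a("bar_far","lin1"),"ax-tip",a("plate","lin1"),"handle",a("h0","h1"),a("hr0","hr1"))
E
```

```text
plate [554.2 112.3 102. ]
plateL [564.3  66.7 102. ]
plateR [546.3 157.5 102. ]
rib [602.3 122.9 105. ]
lin0 [550.8 112.  141. ]
lin1 [578.2 116.  141. ]
bar_far [527.6 108.7 141. ]
c_tr [475.8 147.9 102. ]
c_tl [506.3  15.  102. ]
h0 [558. -41. 138.]
h1 [616.8 -26.9 138. ]
hr0 [555.3 -33.3 138. ]
hr1 [610.8 -17.2 138. ]
yaw rib 12.52141926031589 edge 12.929539716355961 line 8.344974448946864 bar 8.189384251655072 ax-tip 8.866310335606421 handle 13.414254824317434 16.163264373284516
```

Emit:
send_rows(
  rows=[
    [[-0.001,0.0015,0.03],2.4,0.05],
    [[0,0,0.04],0,0.05],
    [[0,0,0.04],0,0.05],
    [[0,0,0.025],0,0.05],
    [[0,0,0.012],0,0.05],
    [[0,0,0.009],0,0.05],
    [[0,0,0],0,0.05],
  ],
)

```text
t: 2.78
tool_pos: [554.2, 111.9, 118.8]
tcp_rot: [-0.233, 3.133, -0.0]
contact_force: [-0.4, -0.5, 0.5]
grip_width: 50.0
finger_force: 0.0
```

```bash
python3 - <<'E'
from h import *
s=bot.read_state();print({k:np.round(s[k],3) for k in('tool_pos','tcp_rot','contact_force','moment')})
r=s['tcp_rot'];print("heading",np.degrees(2*np.arctan2(r[1],r[0]))%180)
im=bot.capture("wrist")[:,:,::-1];cv2.imwrite("pics/w2n.png",im)
cv2.imwrite("pics/w2.png",cv2.resize(im,(800,600),interpolation=cv2.INTER_CUBIC))
E
```

```text
{'tool_pos': array([554.248, 111.899, 118.79 ]), 'tcp_rot': array([-0.233,  3.133, -0.   ]), 'contact_force': array([-0.363, -0.498,  0.539]), 'moment': array([ 0.068, -0.001,  0.021])}
heading 8.496112646938684
```

View pics/w2.png

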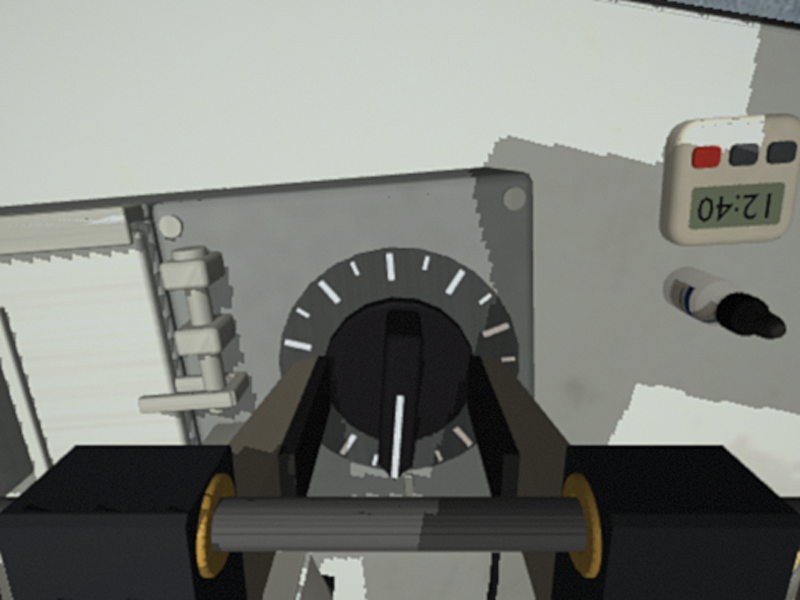

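The bar is between the fingers and clear of them. The pointer line runs (400,396)→(396,475), the rib is at (408,487), and the 50 tick at (390,267). I'll fit the ticks to get the zero direction.

```bash
python3 - <<'E'
from h import *
from scipy.optimize import least_squares
c=bot.calibration("wrist");k=1.5625
# numbers increase clockwise from above; long ticks
obs=[(390,267),(329,292),(456,281),(298,345),(496,329),(355,268),(427,263),(304,313),(487,299),(508,359),(348,445),(463,435)]
W=np.array([px2w(c,u/k,v/k,102)[:2] for u,v in obs])
d=W-[554,112];a=np.degrees(np.arctan2(d[:,1],d[:,0]))
print(np.c_[np.hypot(*d.T),12.7-a].round(1))
def res(p,full=0):
    d=W-p[:2];a=np.degrees(np.arctan2(d[:,1],d[:,0]))-p[2]
    return (a+9)%18-9
f=least_squares(res,[554,112,12.7]);print(f.x,f.fun.round(1))
l=[px2w(c,u/k,v/k,141) for u,v in((400,396),(396,475),(404,312))];print(l)
print("line",np.degrees(np.arctan2(*(l[1]-l[0])[[1,0]])),"bar",np.degrees(np.arctan2(*(l[1]-l[2])[[1,0]])))
E
```

```text
[[  37.3  178.9]
 [  38.2  140.1]
 [  38.2 -141.8]
 [  39.9  102.9]
 [  39.5 -104.5]
 [  40.3  160. ]
 [  40.  -160.8]
 [  41.2  121.9]
 [  41.5 -122.3]
 [  42.8  -86. ]
 [  43.6   33.3]
 [  42.6  -34. ]]
[557.21761689 112.63855616  13.19746693] [ 0.4  0.3  0.1  0.   0.4 -0.1 -0.4 -0.2 -0.6 -0.1 -0.2  0.2]
[array([550.41779354, 111.64877699, 141.        ]), array([579.28217836, 114.64109638, 141.        ]), array([522.58850142, 108.68674543, 141.        ])]
line 5.918609266738949 bar 5.995607210286894
```

Emit:
send_rows(
  rows=[
    [[0,0,0.001],0,0.02],
    [[0,0,0],0,0.005],
    [[0,0,0],0,0.0],
    [[0,0,0],0,0.0],
    [[0,0,0],0,0.0],
    [[0,0,0],0,0.0],
  ],
)

```text
t: 3.58
tool_pos: [554.1, 112.0, 117.7]
tcp_rot: [-0.234, 3.133, 0.0]
contact_force: [-0.7, -0.2, 1.3]
grip_width: 11.7
finger_force: 29.9
```

```bash
cat >> h.py <<'E'
def st():
    s=bot.read_state();r=s['tcp_rot'];h=np.degrees(2*np.arctan2(r[1],r[0]))%180
    print(round(s['t'],2),"head",round((h+90)%180-90,2),s['tool_pos'].round(1),"F",s['contact_force'].round(1),"M",s['moment'].round(3),"w",round(s['grip_width'],1),"ff",round(s['finger_force'],1),"q6",s['qpos'][5].round(3),"e6",s['joint_efforts'][5].round(3))
E
python3 -c "
from h import *
st()"
```

```text
3.58 head 8.53 [554.1 112.  117.7] F [-0.7 -0.2  1.3] M [ 0.06   0.074 -0.03 ] w 11.7 ff 29.9 q6 -1.734 e6 0.01
```

Emit:
send_rows(
  rows=[
    [[0,0,0],5,0.0],
    [[0,0,0],6,0.0],
    [[0,0,0],6,0.0],
    [[0,0,0],5,0.0],
    [[0,0,0],2.3,0.0],
    [[0,0,0],0,0.0],
    [[0,0,0],0,0.0],
    [[0,0,0],0,0.0],
  ],
)

```text
t: 4.58
tool_pos: [554.2, 112.2, 117.7]
tcp_rot: [0.43, 3.112, 0.001]
contact_force: [0.1, 2.6, 1.2]
grip_width: 11.7
finger_force: 29.9
```

```bash
python3 - <<'E'
from h import *
st()
im=bot.capture("wrist")[:,:,::-1]
np.save("c3.npy",bot.calibration("wrist")["T"])
cv2.imwrite("pics/w3.png",cv2.resize(im,(800,600),interpolation=cv2.INTER_CUBIC))
E
```

```text
4.58 head -15.75 [554.2 112.2 117.7] F [0.1 2.6 1.2] M [ 0.437  0.025 -0.03 ] w 11.7 ff 29.9 q6 -1.31 e6 -0.018
```

View pics/w3.png

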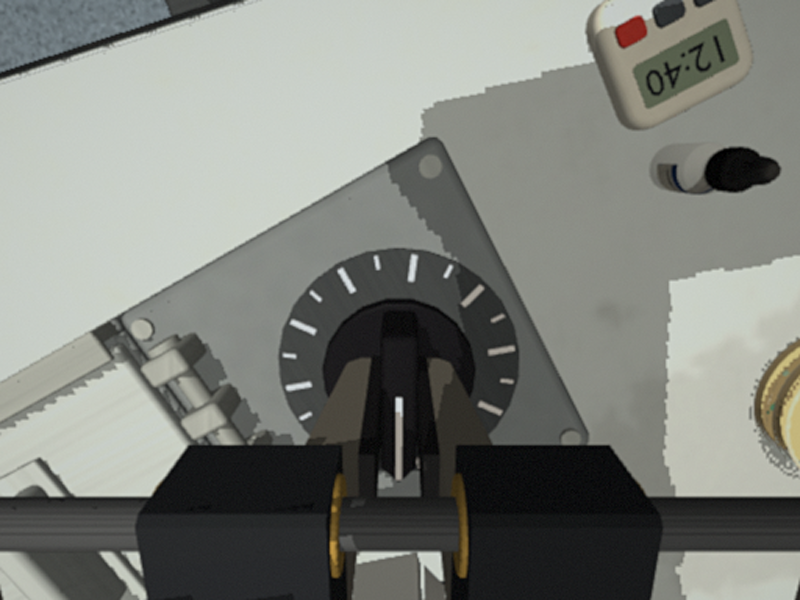

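The pointer line is now exactly along the tool at x=399, between the ticks at x=377 (55) and x=413 (60) at the tail end. That reads about 8.05, so the dial is on 8. I'll pause, then turn left to 92.

Emit:
send_rows(
  rows=[
    [[0,0,0],0,0.0],
    [[0,0,0],0,0.0],
    [[0,0,0],0,0.0],
    [[0,0,0],0,0.0],
    [[0,0,0],0,0.0],
    [[0,0,0],0,0.0],
  ],
)

```text
t: 5.38
tool_pos: [554.2, 112.1, 117.7]
tcp_rot: [0.431, 3.112, 0.001]
contact_force: [-1.0, 4.8, 2.9]
grip_width: 11.7
finger_force: 29.9
```

Emit:
send_rows(
  rows=[
    [[0,0,0],-6,0.0],
    [[0,0,0],-8,0.0],
    [[0,0,0],-8,0.0],
    [[0,0,0],-8,0.0],
    [[0,0,0],-8,0.0],
    [[0,0,0],-8,0.0],
    [[0,0,0],-7,0.0],
    [[0,0,0],-4.6,0.0],
    [[0,0,0],0,0.0],
  ],
)

```text
t: 6.5
tool_pos: [554.3, 111.6, 117.7]
tcp_rot: [-1.12, 2.935, -0.001]
contact_force: [-0.4, 3.2, 3.9]
grip_width: 11.8
finger_force: 29.9
```

Emit:
send_rows(
  rows=[
    [[0,0,0],0,0.0],
    [[0,0,0],0,0.0],
    [[0,0,0],0,0.0],
    [[0,0,0],0,0.0],
    [[0,0,0],0,0.0],
    [[0,0,0],0,0.0],
    [[0,0,0],0,0.0],
    [[0,0,0],0,0.0],
  ],
)

```text
t: 7.5
tool_pos: [554.3, 111.6, 117.7]
tcp_rot: [-1.121, 2.934, -0.001]
contact_force: [0.4, -0.7, 5.2]
grip_width: 11.8
finger_force: 29.9
```

```bash
python3 -c "
from h import *
st()
im=bot.capture('wrist')[:,:,::-1]
cv2.imwrite('pics/w4.png',cv2.resize(im,(800,600),interpolation=cv2.INTER_CUBIC))"
```

```text
7.5 head 41.83 [554.3 111.6 117.7] F [ 0.4 -0.7  5.2] M [-0.076 -0.053  0.013] w 11.8 ff 29.9 q6 -2.315 e6 -0.023
```

View pics/w4.png

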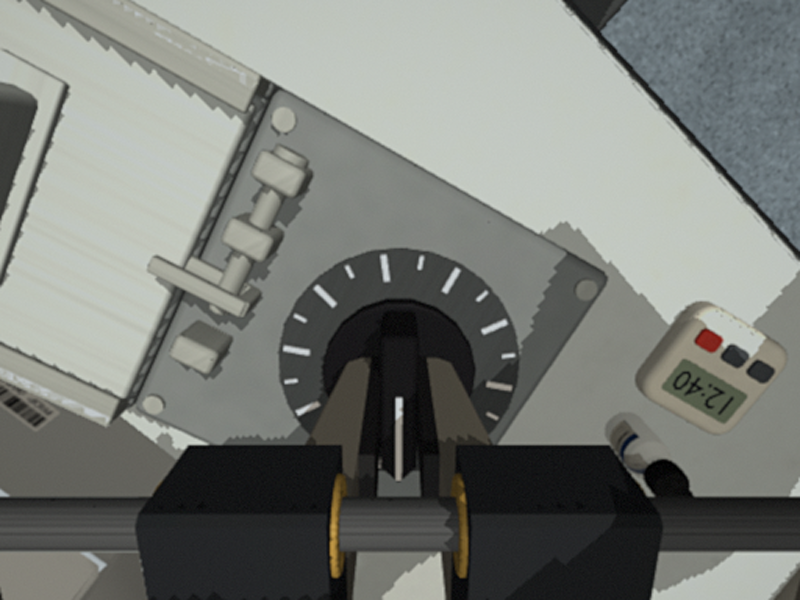

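The pointer sits between 40 (x=385) and 45 (x=421) at the tail, so the dial is on 92. The pause is done. Next I'll turn right to just short of the bolt take-up range.

Emit:
send_rows(
  rows=[
    [[0,0,0],5,0.0],
    [[0,0,0],8,0.0],
    [[0,0,0],8,0.0],
    [[0,0,0],8,0.0],
    [[0,0,0],8,0.0],
    [[0,0,0],8,0.0],
    [[0,0,0],8,0.0],
    [[0,0,0],6,0.0],
    [[0,0,0],4,0.0],
    [[0,0,0],0,0.0],
  ],
)

```text
t: 8.8
tool_pos: [554.1, 112.2, 117.7]
tcp_rot: [0.576, 3.088, 0.001]
contact_force: [0.7, 1.6, 4.3]
grip_width: 11.7
finger_force: 29.9
```

```bash
python3 -c "
from h import *
st()"
```

```text
8.8 head -21.13 [554.1 112.2 117.7] F [0.7 1.6 4.3] M [ 0.206 -0.064 -0.083] w 11.7 ff 29.9 q6 -1.217 e6 0.215
```

Emit:
send_rows(
  rows=[
    [[0,0,0],3,0.0],
    [[0,0,0],3,0.0],
    [[0,0,0],3,0.0],
    [[0,0,0],0,0.0],
  ],
)

```text
t: 9.3
tool_pos: [554.2, 112.3, 117.7]
tcp_rot: [0.815, 3.034, 0.001]
contact_force: [1.0, 2.0, 4.5]
grip_width: 12.0
finger_force: 29.9
```

```bash
python3 -c "
from h import *
st()"
```

```text
9.3 head -30.08 [554.2 112.3 117.7] F [1.  2.  4.5] M [ 0.421 -0.089 -0.018] w 12.0 ff 29.9 q6 -1.06 e6 0.143
```

Emit:
send_rows(
  rows=[
    [[0,0,0],3,0.0],
    [[0,0,0],3,0.0],
    [[0,0,0],0,0.0],
  ],
)

```text
t: 9.68
tool_pos: [554.3, 112.4, 117.7]
tcp_rot: [0.972, 2.987, 0.001]
contact_force: [0.4, 3.2, 4.2]
grip_width: 11.9
finger_force: 29.9
```

```bash
python3 -c "
from h import *
st()"
```

```text
9.68 head -36.06 [554.3 112.4 117.7] F [0.4 3.2 4.2] M [ 0.615 -0.151  0.002] w 11.9 ff 29.9 q6 -0.956 e6 0.141
```

```bash
cat >> h.py <<'E'
def tq(n=4):
    L=[]
    for i in range(n):
        s=bot.read_state();L.append([s['moment'][2],s['joint_efforts'][5],*s['contact_force']]);bot.capture("wrist")
    L=np.array(L);print("mean Mz,e6,F",L.mean(0).round(3),"sd",L.std(0)[:2].round(3));st()
E
python3 -c "
from h import *
tq()"
```

```text
mean Mz,e6,F [-0.009  0.03   0.924  3.401  3.928] sd [0.022 0.065]
9.88 head -36.1 [554.3 112.3 117.7] F [1.2 5.  4.6] M [ 0.749 -0.243 -0.021] w 12.1 ff 29.9 q6 -0.955 e6 -0.003
```

Emit:
send_rows(
  rows=[
    [[0,0,0],2,0.0],
    [[0,0,0],2,0.0],
    [[0,0,0],1,0.0],
    [[0,0,0],0,0.0],
  ],
)

```text
t: 10.38
tool_pos: [554.3, 112.4, 117.7]
tcp_rot: [1.106, 2.94, 0.002]
contact_force: [1.9, 5.9, 4.4]
grip_width: 11.6
finger_force: 29.9
```

```bash
python3 -c "
from h import *
tq()
im=bot.capture('wrist')[:,:,::-1]
cv2.imwrite('pics/w5.png',cv2.resize(im,(800,600),interpolation=cv2.INTER_CUBIC))"
```

```text
mean Mz,e6,F [-0.024 -0.014  2.031  5.87   4.348] sd [0.032 0.017]
10.57 head -41.21 [554.3 112.4 117.7] F [1.2 5.2 4.5] M [ 0.907 -0.274 -0.004] w 11.9 ff 29.9 q6 -0.866 e6 -0.026
```

View pics/w5.png

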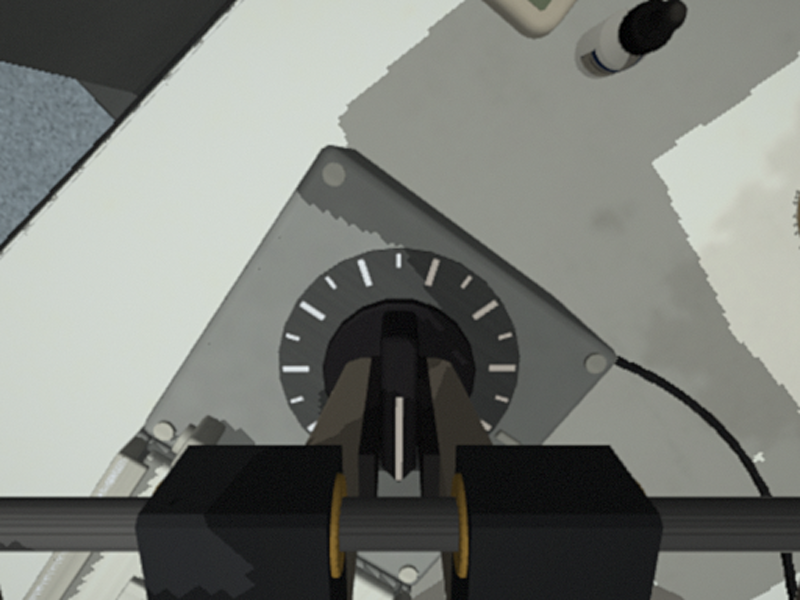

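Pointer lines up with tick 65 at the tail, so the dial is at 15 (0.94 rad). The torque hasn't changed, so the bolt is not taken up yet.

Emit:
send_rows(
  rows=[
    [[0,0,0],2,0.0],
    [[0,0,0],1,0.0],
    [[0,0,0],0,0.0],
  ],
)

```text
t: 11.0
tool_pos: [554.3, 112.4, 117.7]
tcp_rot: [1.182, 2.91, 0.002]
contact_force: [2.0, 5.3, 4.6]
grip_width: 11.6
finger_force: 29.9
```

```bash
python3 -c "
from h import *
tq()"
```

```text
mean Mz,e6,F [0.028 0.014 1.969 5.191 4.024] sd [0.026 0.017]
11.2 head -44.21 [554.3 112.4 117.7] F [2.2 4.7 4.2] M [ 0.938 -0.328 -0.029] w 11.6 ff 29.9 q6 -0.814 e6 0.002
```

Emit:
send_rows(
  rows=[
    [[0,0,0],2,0.0],
    [[0,0,0],1,0.0],
    [[0,0,0],0,0.0],
  ],
)

```text
t: 11.58
tool_pos: [554.3, 112.4, 117.7]
tcp_rot: [1.258, 2.878, 0.002]
contact_force: [1.1, 5.0, 4.7]
grip_width: 11.9
finger_force: 29.9
```

```bash
python3 -c "
from h import *
tq()"
```

```text
mean Mz,e6,F [0.066 0.059 1.315 5.022 4.757] sd [0.029 0.018]
11.78 head -47.21 [554.3 112.4 117.7] F [2.1 5.  4.2] M [ 0.954 -0.314  0.131] w 11.9 ff 29.9 q6 -0.761 e6 0.046
```

The torque has risen by about 0.08 N m, so the bolt is being taken up.

Emit:
send_rows(
  rows=[
    [[0,0,0],2,0.0],
    [[0,0,0],2,0.0],
    [[0,0,0],2,0.0],
    [[0,0,0],0,0.0],
  ],
)

```text
t: 12.28
tool_pos: [554.4, 112.4, 117.7]
tcp_rot: [1.407, 2.809, 0.002]
contact_force: [1.9, 5.9, 4.0]
grip_width: 11.8
finger_force: 29.9
```

```bash
python3 -c "
from h import *
tq()"
```

```text
mean Mz,e6,F [0.027 0.063 1.514 5.11  4.321] sd [0.022 0.034]
12.47 head -53.21 [554.4 112.4 117.7] F [1.7 5.7 4.1] M [ 0.917 -0.318  0.059] w 12.0 ff 29.9 q6 -0.657 e6 0.037
```

Emit:
send_rows(
  rows=[
    [[0,0,0],2,0.0],
    [[0,0,0],2,0.0],
    [[0,0,0],1,0.0],
    [[0,0,0],0,0.0],
  ],
)

```text
t: 12.98
tool_pos: [554.4, 112.4, 117.8]
tcp_rot: [1.528, 2.745, 0.002]
contact_force: [1.5, 5.1, 3.9]
grip_width: 11.9
finger_force: 29.9
```

```bash
python3 -c "
from h import *
tq()"
```

```text
mean Mz,e6,F [0.063 0.064 1.541 5.017 3.874] sd [0.014 0.018]
13.18 head -58.2 [554.4 112.4 117.7] F [2.2 5.9 3.6] M [ 0.995 -0.419  0.078] w 11.7 ff 29.9 q6 -0.569 e6 0.051
```

Emit:
send_rows(
  rows=[
    [[0,0,0],1,0.0],
    [[0,0,0],1,0.0],
    [[0,0,0],0,0.0],
  ],
)

```text
t: 13.55
tool_pos: [554.4, 112.4, 117.7]
tcp_rot: [1.576, 2.718, 0.002]
contact_force: [2.4, 5.2, 4.7]
grip_width: 11.7
finger_force: 29.9
```

```bash
python3 -c "
from h import *
tq(5)"
```

```text
mean Mz,e6,F [0.062 0.062 1.928 5.414 4.188] sd [0.013 0.017]
13.8 head -60.2 [554.4 112.4 117.7] F [2.3 5.2 3.1] M [ 0.992 -0.372  0.09 ] w 11.6 ff 29.9 q6 -0.535 e6 0.051
```

Emit:
send_rows(
  rows=[
    [[0,0,0],1,0.0],
    [[0,0,0],0.5,0.0],
    [[0,0,0],0,0.0],
  ],
)

```text
t: 14.18
tool_pos: [554.5, 112.5, 117.7]
tcp_rot: [1.611, 2.697, 0.002]
contact_force: [1.9, 5.7, 3.2]
grip_width: 11.6
finger_force: 30.0
```

```bash
python3 -c "
from h import *
tq(5)"
```

```text
mean Mz,e6,F [0.084 0.086 1.927 5.443 3.715] sd [0.014 0.009]
14.43 head -61.7 [554.4 112.5 117.7] F [1.6 4.3 4.1] M [ 0.975 -0.404  0.078] w 11.6 ff 30.0 q6 -0.508 e6 0.081
```

Emit:
send_rows(
  rows=[
    [[0,0,0],1,0.0],
    [[0,0,0],0.5,0.0],
    [[0,0,0],0,0.0],
  ],
)

```text
t: 14.8
tool_pos: [554.4, 112.4, 117.7]
tcp_rot: [1.646, 2.675, 0.002]
contact_force: [1.9, 5.2, 4.0]
grip_width: 12.1
finger_force: 30.0
```

```bash
python3 -c "
from h import *
tq(5)"
```

```text
mean Mz,e6,F [0.077 0.087 1.952 5.442 4.128] sd [0.032 0.009]
15.05 head -63.2 [554.4 112.5 117.7] F [2.2 4.7 3.7] M [ 0.974 -0.438  0.027] w 11.6 ff 30.0 q6 -0.482 e6 0.082
```

Emit:
send_rows(
  rows=[
    [[0,0,0],1,0.0],
    [[0,0,0],0,0.0],
  ],
)

```text
t: 15.3
tool_pos: [554.5, 112.4, 117.7]
tcp_rot: [1.669, 2.661, 0.002]
contact_force: [2.9, 5.0, 3.4]
grip_width: 11.8
finger_force: 29.9
```

```bash
python3 -c "
from h import *
tq(5)"
```

```text
mean Mz,e6,F [0.034 0.063 2.555 5.369 3.822] sd [0.028 0.017]
15.55 head -64.2 [554.5 112.5 117.7] F [2.3 6.2 4.1] M [ 0.976 -0.421  0.029] w 11.4 ff 29.9 q6 -0.465 e6 0.052
```

Emit:
send_rows(
  rows=[
    [[0,0,0],1,0.0],
    [[0,0,0],0,0.0],
  ],
)

```text
t: 15.8
tool_pos: [554.5, 112.5, 117.7]
tcp_rot: [1.692, 2.646, 0.002]
contact_force: [1.7, 6.2, 3.8]
grip_width: 12.4
finger_force: 30.0
```

```bash
python3 -c "
from h import *
tq(5)"
```

```text
mean Mz,e6,F [0.091 0.09  2.026 5.415 3.991] sd [0.033 0.017]
16.05 head -65.2 [554.5 112.5 117.7] F [2.1 5.8 4.5] M [ 1.019 -0.446  0.1  ] w 11.7 ff 30.0 q6 -0.447 e6 0.08
```

Emit:
send_rows(
  rows=[
    [[0,0,0],1,0.0],
    [[0,0,0],0,0.0],
  ],
)

```text
t: 16.3
tool_pos: [554.5, 112.5, 117.7]
tcp_rot: [1.715, 2.631, 0.002]
contact_force: [1.4, 5.8, 3.7]
grip_width: 11.7
finger_force: 30.0
```

```bash
python3 -c "
from h import *
tq(5)"
```

```text
mean Mz,e6,F [0.102 0.12  2.075 5.661 3.682] sd [0.025 0.017]
16.55 head -66.2 [554.5 112.5 117.7] F [1.4 4.8 4. ] M [ 0.973 -0.423  0.09 ] w 11.8 ff 30.0 q6 -0.43 e6 0.109
```

Emit:
send_rows(
  rows=[
    [[0,0,0],1,0.0],
    [[0,0,0],0,0.0],
  ],
)

```text
t: 16.8
tool_pos: [554.5, 112.5, 117.7]
tcp_rot: [1.738, 2.616, 0.002]
contact_force: [1.8, 4.1, 4.0]
grip_width: 11.7
finger_force: 30.0
```

```bash
python3 -c "
from h import *
tq(5)"
```

```text
mean Mz,e6,F [0.125 0.149 1.675 5.219 4.019] sd [0.008 0.017]
17.05 head -67.19 [554.5 112.5 117.7] F [1.8 4.8 3.4] M [ 0.996 -0.542  0.14 ] w 11.3 ff 30.0 q6 -0.413 e6 0.139
```

Emit:
send_rows(
  rows=[
    [[0,0,0],0.8,0.0],
    [[0,0,0],0,0.0],
  ],
)

```text
t: 17.3
tool_pos: [554.5, 112.5, 117.7]
tcp_rot: [1.756, 2.604, 0.002]
contact_force: [1.7, 5.3, 4.4]
grip_width: 11.4
finger_force: 30.0
```

```bash
python3 -c "
from h import *
tq(5)"
```

```text
mean Mz,e6,F [0.163 0.182 1.858 5.35  4.298] sd [0.009 0.014]
17.55 head -67.99 [554.5 112.5 117.7] F [1.9 4.6 4. ] M [ 0.993 -0.497  0.161] w 11.8 ff 30.0 q6 -0.399 e6 0.174
```

Emit:
send_rows(
  rows=[
    [[0,0,0],0.5,0.0],
    [[0,0,0],0,0.0],
    [[0,0,0],0,0.0],
    [[0,0,0],0,0.0],
    [[0,0,0],0,0.0],
    [[0,0,0],0,0.0],
    [[0,0,0],0,0.0],
    [[0,0,0],0,0.0],
  ],
)

```text
t: 18.55
tool_pos: [554.5, 112.4, 117.7]
tcp_rot: [1.768, 2.597, 0.002]
contact_force: [3.0, 5.8, 4.2]
grip_width: 11.8
finger_force: 30.0
```

```bash
python3 -c "
from h import *
tq(5)"
```

```text
mean Mz,e6,F [0.217 0.205 2.227 5.386 3.978] sd [0.015 0.   ]
18.8 head -68.48 [554.5 112.5 117.7] F [2.6 5.4 3.7] M [ 0.968 -0.515  0.175] w 11.7 ff 30.0 q6 -0.39 e6 0.205
```

The bolt is firmly home: the torque is up about 0.14 N m over the drawing level, and I held it for more than a second. I'll let go, lift, and check clearance to the machine near the handle.

Emit:
send_rows(
  rows=[
    [[0,0,0],0,0.03],
    [[0,0,0],0,0.05],
    [[0,0,0],0,0.05],
    [[0,0,-0.03],0,0.05],
    [[0,0,-0.04],0,0.05],
    [[0,0,0],0,0.05],
  ],
)

```text
t: 19.55
tool_pos: [556.3, 111.6, 191.1]
tcp_rot: [1.764, 2.592, 0.005]
contact_force: [-0.8, -1.6, 0.3]
grip_width: 50.2
finger_force: 0.0
```

Emit:
send_rows(
  rows=[
    [[0,0,0],-10.2,0.05],
    [[0,0,0],-10.2,0.05],
    [[0,0,0],-10.2,0.05],
    [[0,0,0],-10.2,0.05],
    [[0,0,0],-10.2,0.05],
    [[0,0,0],-10.2,0.05],
    [[0,0,0],-10.2,0.05],
    [[0,0,0],-10.2,0.05],
    [[0,0,0],0,0.05],
  ],
)

```text
t: 20.68
tool_pos: [553.3, 111.7, 186.2]
tcp_rot: [0.356, -3.119, 0.0]
contact_force: [0.5, -0.4, 0.2]
grip_width: 50.3
finger_force: 0.0
```

```bash
python3 -c "
from h import *
st()
k=1.5625
def ray(n,u,v):
    c=bot.calibration(n);o=c['T'][:3,3];d=px2w(c,u/k,v/k,0)-o;return o,d/np.linalg.norm(d)
for a,b in(((303,197),(389,440)),((303,197),(389,402)),((292,128),(322,373))):
    o1,d1=ray('top',*a);o2,d2=ray('scene',*b)
    t=np.linalg.lstsq(np.c_[d1,-d2],o2-o1,rcond=None)[0];p,q=o1+t[0]*d1,o2+t[1]*d2
    print(((p+q)/2).round(),np.linalg.norm(p-q).round(1))
bot.capture
im=bot.capture('wrist')[:,:,::-1]
cv2.imwrite('pics/w6.png',cv2.resize(im,(800,600),interpolation=cv2.INTER_CUBIC))"
```

```text
20.68 head 13.01 [553.3 111.7 186.2] F [ 0.5 -0.4  0.2] M [0.071 0.044 0.016] w 50.3 ff 0.0 q6 -1.812 e6 -0.624
[732.  89.  -7.] 7.1
[703.  69.  90.] 3.5
[780.  34. 255.] 72.4
```

View pics/w6.png

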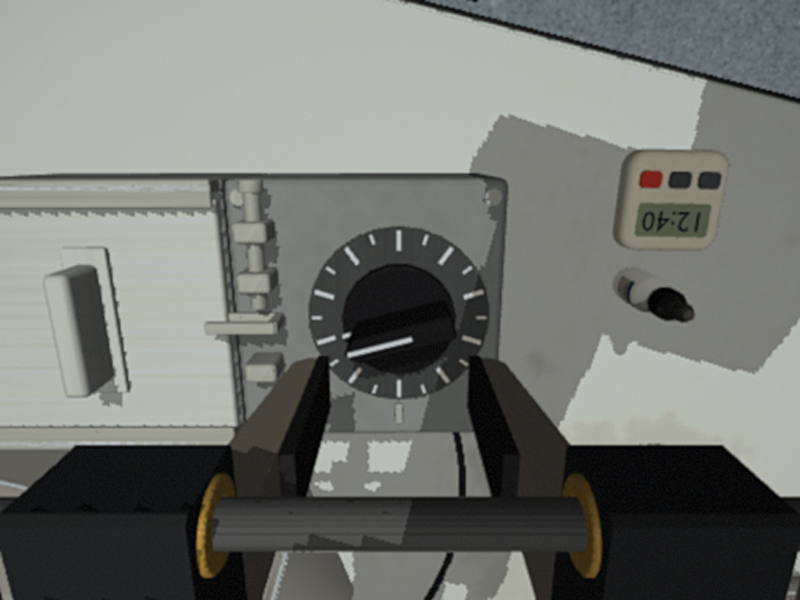

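The bolt rod is now drawn (it sticks out at (252,190)), and the pointer has stayed where it was left. The machine front is at x of about 705, so there is clearance. I'll move over to the handle.

Emit:
send_rows(
  rows=[
    [[0,-0.05,0],0,0.05],
    [[0,-0.05,0],0,0.05],
    [[-0.001,-0.0515,0],0,0.05],
    [[0,0,0],0,0.05],
    [[0,0,0.025],0,0.05],
    [[0,0,0.025],0,0.05],
    [[0,0,0.012],0,0.05],
    [[0,0,0.006],0,0.05],
    [[0,0,0],0,0.05],
  ],
)

```text
t: 21.85
tool_pos: [589.6, -35.1, 119.9]
tcp_rot: [-0.359, 3.121, -0.0]
contact_force: [-0.3, 0.4, 0.9]
grip_width: 50.2
finger_force: 0.0
```

Emit:
send_rows(
  rows=[
    [[0,0,0],0,0.02],
    [[0,0,0],0,0.0],
    [[0,0,0],0,0.0],
    [[0,0,0],0,0.0],
    [[0,0,0],0,0.0],
  ],
)

```text
t: 22.48
tool_pos: [589.7, -35.9, 119.8]
tcp_rot: [-0.359, 3.121, -0.001]
contact_force: [0.2, -1.4, 0.9]
grip_width: 11.9
finger_force: 30.0
```

```bash
python3 -c "
from h import *
st()"
```

```text
22.48 head 13.12 [589.7 -35.9 119.8] F [ 0.2 -1.4  0.9] M [-0.331 -0.033 -0.049] w 11.9 ff 30.0 q6 -2.064 e6 -0.027
```

Emit:
send_rows(
  rows=[
    [[0,-0.004,0],0,0.0],
    [[0,-0.009,0],0,0.0],
    [[0,-0.01,0],0,0.0],
    [[0,-0.01,0],0,0.0],
    [[0,-0.01,0],0,0.0],
    [[0,-0.01,0],0,0.0],
    [[0,-0.01,0],0,0.0],
    [[0,-0.01,0],0,0.0],
    [[0,-0.008,0],0,0.0],
    [[0,0,0],0,0.0],
  ],
)

```text
t: 23.72
tool_pos: [608.3, -116.0, 119.8]
tcp_rot: [-0.358, 3.12, -0.004]
contact_force: [0.8, -2.0, 3.4]
grip_width: 12.1
finger_force: 30.0
```

Emit:
send_rows(
  rows=[
    [[0,-0.004,0],0,0.0],
    [[0,-0.003,0],0,0.0],
    [[0,-0.002,0],0,0.0],
    [[0,0,0],0,0.0],
  ],
)

```text
t: 24.22
tool_pos: [609.9, -122.8, 119.8]
tcp_rot: [0.36, -3.121, -0.0]
contact_force: [-2.9, 0.6, 4.5]
grip_width: 11.7
finger_force: 30.0
```

```bash
python3 -c "
from h import *
st()"
```

```text
24.23 head 13.15 [ 609.9 -122.8  119.8] F [-2.9  0.6  4.5] M [ 0.244  0.373 -0.037] w 11.7 ff 30.0 q6 -2.193 e6 -0.047
```

Emit:
send_rows(
  rows=[
    [[0,-0.0015,0],0,0.0],
    [[0,-0.001,0],0,0.0],
    [[0,-0.001,0],0,0.0],
    [[0,0,0],0,0.0],
  ],
)

```text
t: 24.72
tool_pos: [610.0, -123.6, 119.7]
tcp_rot: [0.36, -3.119, -0.008]
contact_force: [-3.7, 9.4, 7.9]
grip_width: 12.0
finger_force: 30.0
```

Emit:
send_rows(
  rows=[
    [[0,-0.001,0],0,0.0],
    [[0,0,0],0,0.0],
    [[0,0,0],0,0.0],
  ],
)

```text
t: 25.1
tool_pos: [610.0, -123.6, 119.7]
tcp_rot: [0.361, -3.119, -0.01]
contact_force: [-5.3, 10.8, 9.9]
grip_width: 11.9
finger_force: 30.0
```

```bash
python3 -c "
from h import *
tq(3)"
```

```text
mean Mz,e6,F [-0.095 -0.066 -5.357 11.523 10.04 ] sd [0.01 0.  ]
25.25 head 13.2 [ 610.  -123.6  119.7] F [-5.6 12.  10.4] M [ 1.882  0.791 -0.018] w 11.7 ff 30.0 q6 -2.199 e6 -0.066
```

The cover has reached its stop after 90 mm, with the force up to about 12 N. I'll release, lift and verify.

Emit:
send_rows(
  rows=[
    [[0,0,0],0,0.03],
    [[0,0,0],0,0.05],
    [[0,0,0],0,0.05],
    [[0,0,-0.03],0,0.05],
    [[0,0,-0.05],0,0.05],
    [[0,0,-0.05],0,0.05],
    [[-0.06,0,0],0,0.05],
    [[-0.06,0,0],0,0.05],
    [[0.0,0,0],0,0.05],
    [[0,0,0],0,0.05],
  ],
)

```text
t: 26.5
tool_pos: [727.5, -100.5, 248.9]
tcp_rot: [0.359, -3.12, -0.0]
contact_force: [-0.5, 0.7, 0.3]
grip_width: 50.0
finger_force: 0.0
```

Emit:
send_rows(
  rows=[
    [[0.06,0,0],0,0.05],
    [[0.06,0,0],0,0.05],
    [[0.06,0,0],0,0.05],
    [[0.06,0,0],0,0.05],
    [[0,0,0],0,0.05],
    [[0,0,0],0,0.05],
  ],
)

```text
t: 27.25
tool_pos: [493.9, -155.1, 251.1]
tcp_rot: [-0.357, 3.118, -0.003]
contact_force: [0.3, 0.5, -0.5]
grip_width: 49.8
finger_force: 0.0
```

```bash
python3 -c "
from h import *
st()
im=cv2.resize(bot.capture('top')[:,:,::-1],(800,600),interpolation=cv2.INTER_CUBIC)
cv2.imwrite('pics/t2.png',cv2.resize(im[180:380,150:450],None,fx=2.6,fy=2.6,interpolation=cv2.INTER_CUBIC))"
```

```text
27.25 head 13.07 [ 493.9 -155.1  251.1] F [ 0.3  0.5 -0.5] M [ 0.044  0.033 -0.001] w 49.8 ff 0.0 q6 -2.337 e6 -0.007
```

View pics/t2.png

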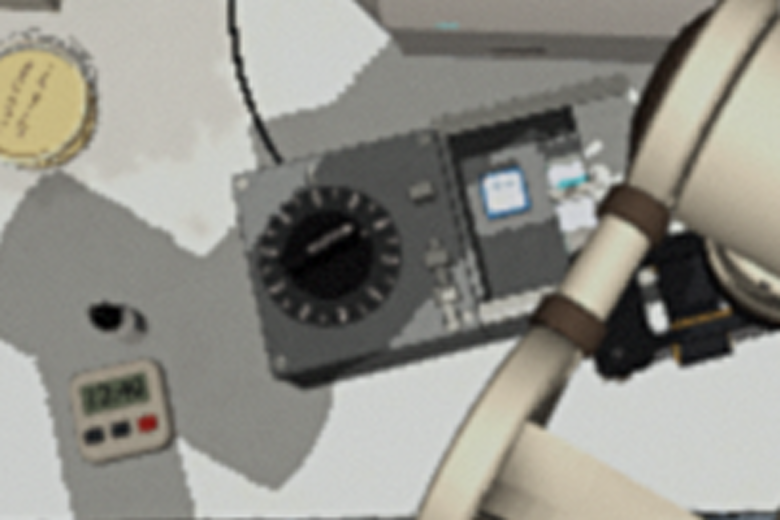

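The cover is open with the slides visible in the well. The bolt is drawn, the timer and oil bottle stand where they were, and the robot is clear.

```bash
python3 -c "
from bench import bot
print(bot.close_job())"
```

```text
the job is handed in; nothing more can be done
None
```

The job is handed in: I dialled 8, then 92, then right until the bolt was firmly home and held it there. The cover is open to its stop, and the timer and oil bottle stand where they were. I did not recheck the yellow reagent bottle at the end. After letting go of the handle I sent the arm the wrong way, toward the machine; the force readings before and after showed no contact.

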